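Move the drained basket from its drip hook into the ultrasonic cleaner

TASK

The deep wire basket with the stirring bars has drained: take the two-pronged lifting fork from its holder, lift that basket by its bail off its hook on the drip stand, lower it fully into the open seat of the ultrasonic cleaner, and hang the fork back in its holder. The baskets are wet with cleaning acid, so touch them with nothing but the fork, and keep the deep one upright so that nothing falls out. Leave the shallow basket hanging and everything else standing where it is.

Things in the scene. Friction and masses are not known exactly. Their poses are not given: they have to be found in the camera images.
- fork: Two-pronged lifting fork, 128 mm tall, 0.09 kg: two hooked steel prongs below that open upward and point to +x; shoulder block 30 x 38 mm at z = 46..58, lip 50 x 58 mm at z = 58..62, grey flat handle at z = 62..128 mm, 24 mm wide in x, 13 mm thick in y: grip it across y. Origin: lowest point under the prongs, on the handle's axis; z up the handle
- fork_grip (a point): point on the fork handle's axis at which to grip it, 96 mm above the fork's origin (axes as the fork's)
- fork_trough (a point): lowest inner point between the prongs, where a bail comes to lie: 6 mm above the fork's origin, on the handle's axis. Each prong (6 mm rod, y = +-16 mm) comes down at x = -12 mm, passes below this point in a shallow V and ends in a tip at x = +12 mm turned up to 12 mm above it. Between the prongs it is open to 40 mm above it
- fork_holder: White plastic holder, fixed, foot 78 x 86 mm, with an upright open rectangular sleeve: mouth 38 (x) x 46 (y) mm, walls 5 mm, rim 66 mm high, floor 6 mm. The fork hangs in it by its lip on the rim, origin 8 mm above the holder's, axes alike. Origin: centre of the underside
- drip_stand: White drip stand, fixed: tray 140 (x) x 240 (y) x 12 mm; upright panel at x = 55..61 mm, 145 mm high; two hooks of 8 mm steel rod at y = -65 and +65 mm, which leave the panel to -x, have their trough at x = 10 mm (rod's top at z = 122.5 mm) and end at x = -9 mm with the tip turned up to z = 134.5 mm. Origin: centre of the underside
- basket_deep: Deeper round steel wire basket, white stirring bars in it, about 0.16 kg, hanging by its bail on a hook of the stand. Wall 56 mm across at the top, 50 at the bottom, 42 mm deep; flange 74 mm across at z = 42..45 mm; rigid bail of 5 mm wire in the y-z plane, level from y = -26 to +26 mm, legs at y = +-33 mm. Origin: centre of the underside, z up
- basket_deep_bail (a point): middle of the deep basket's bail, on the wire's axis, 92.5 mm above the basket's origin (axes as the basket's)
- basket_shallow: The other wire basket, shallow (22 mm deep) and empty, same flange and bail, wire axis of the bail at z = 72.5 mm; it hangs on the other hook and stays there. Origin: centre of the underside
- cleaner: Grey bench ultrasonic cleaner, 119 (x) x 254 (y) x 85 mm, fixed, steel cover on top at z = 85 mm with two round openings at y = -60 and +60 mm; small handles on the ends. Origin: centre of the underside
- seat_ring: White plastic seat ring in the cleaner's open opening, fixed: 92 mm outside, bore 66 mm, 6 mm high, 75 mm deep below its top. A basket is seated when its wall is in the bore and its flange rests on the ring, its origin then 36 mm below the ring's. Origin: centre of its underside (on the cover)
- blank_lid: Steel lid with a knob, 92 mm across, 26 mm high over all, fixed over the cleaner's other opening. Origin: centre of its underside
- measuring_cylinder: Glass measuring cylinder, 200 mm tall, tube 32 mm across on a hexagonal foot 64 mm across; tips easily. Origin: centre of the underside
- conical_flask: Conical glass flask, 70 mm across, 128 mm tall. Origin: centre of the underside
- vial_a: Screw-cap vial near the fork holder, 21 mm across, 49 mm tall. Origin: centre of the underside
- vial_b: Screw-cap vial right of the drip stand, 21 mm across, 49 mm tall. Origin: centre of the underside
- vial_c: Larger screw-cap vial right of the drip stand, 24 mm across, 56 mm tall. Origin: centre of the underside
- wash_bottle: Plastic wash bottle with a spout, 68 mm across the body, 232 mm tall, at the far left. Origin: under its middle
- timer: Bench timer, 62 x 62 x 18 mm, at the far right. Origin: centre of the underside

How it is judged:
By the outcome, as a careful person would: the job done as asked, in the order asked, and still so for the second after the job is handed in, with the robot touching nothing.
It also fails if it takes over 67 s, if anything falls off the work surface, if the arm or the gripper's body presses on something with over 40 N, if the wrist force passes 120 N, or if a joint passes its speed limit or range.

ROBOT

A 6-joint arm with a two-finger parallel gripper is mounted at the origin on a cart in front of the work surface, level with it; the furniture and walls round the work are solid. World frame = base frame: x ahead of the robot, y to its left, z up, the work surface at z = 0. Lengths are in mm, angles in rad, forces in N, time in s.
With the tool pointing down it reaches from about 400 to 925 mm from the base axis. Payload 12.5 kg.
Tool frame: the origin (TCP) lies between the finger pads; the fingertips stand env.tip_extent ahead of it and the grasp point (between the pads) lies 11 mm behind it (env.tip_extent is the distance from the TCP to the fingertips, in mm); z points along the fingers, y is the line along which they close (so a half turn about z gives the same grasp; the last joint's range is limited). The gripper opens to 95 mm and grips with 3 to 60 N. Pads are 20 mm wide; open, the fingers measure 119 mm over their backs; the gripper's body (75 mm by 180 mm) begins 59 mm behind the grasp point.
Start: joints at [-1.206, 0.491, 1.559, -0, 1.092, -0.106], TCP at [283.525, -557.013, 186.161] pointing down, gripper open.
Joint ranges: [-3.1, 3.1], [-0.84, 2.19], [0.05, 2.79], [-1.13, 4.28], [0.06, 2.93], [-2.69, 2.69]. Speed limits (rad/s): [2.22, 2.22, 2.79, 3.14, 3.14, 3.14].

INTERFACE

Orientations are given as [roll, pitch, yaw] about the fixed x, y, z axes, in that order (R = Rz(yaw) Ry(pitch) Rx(roll)).
In Python, from cell import env gives the robot as it stands.
- The arm moves only by the tool carry_out, never from a script. Its argument "motion" is a list of rows, each a list of 5 numbers: the shift along the tool's x, y, z in mm, then the turn about the tool's z in degrees, then the closure, from 0 (fully open) to 1 (shut). A call has 1 to 12 rows; each row shifts and turns the commanded pose from where the row before left it, along the tool's axes as they then stand; what a row does not reach is not made up. A row lasts 1/10 s, in which the tool goes at most 50 mm and 8.59 degrees, less where a joint would pass 70% of its speed; a pose out of reach is approached as far as the arm can. A call with a gripper value outside its range is refused whole. The fingers move at their own pace and stop on an object; the grip force is fixed at half the most. Time passes only in rows, so rows that do not move let the fingers close. It gives the time, the measured TCP pose, the force, the opening and the grip force at its end, in the units of the state.
- env.state(): the state, without advancing time (a new reading comes with each control period).
- env.read_camera(name): name is "side" or "top" or "wrist"; returns a dict with "color" (420x560x3 uint8, red, green, blue), "K" (3x3 intrinsics, pixels), "R" (3x3) and "t" (3): a world point X has camera coordinates R X + t; the wrist camera has in their place "hand_eye" (4x4, takes a point from camera to tool coordinates, whose origin is the TCP and whose axes are the flange's). Camera axes: x right, y down, z forward; pixel columns grow to the right and rows downward; lengths in mm; the calibration is good to about 2 mm. The wrist camera is an equidistant fisheye: a pixel r from the principal point sees the ray r / f radians off the axis. A picture is of the moment at which its call begins: read the wrist's pose just before it. There is no depth.
- env.job_done(): hands the job in; it is judged then, once.
The state is a dict: "t": time; "joints": joint angles; "qvel": joint speeds; "tau": joint torques, N m; "eef_pos": TCP position; "tcp_rot": TCP orientation; "ft_force": force on the tool from outside, world axes, zero at the start; "moment": the same for the moment, N m; "opening": opening from 0.0 (shut) to 1.0 (fully open); "grip_force": force on a finger pad.
Only numpy, scipy, OpenCV 4.12 (cv2) and the standard library are available. Lean on these libraries where they do the work, as an engineer would, in place of code of your own. Each camera call takes 0.05 s, during which the arm holds its last target. There are 200 camera calls.

## Working session

There is one attempt and no reset: what is moved stays moved. The work goes in short steps, Python scripts to look and compute and a tool call to move; the robot and the scene stay as the last step left them, time stands still between calls to the robot, and variables do not carry over. Pictures are saved under pics/ and viewed, at most 10 in all, crops included, and the job is handed in when it is done.

Besides the shell and the picture viewer there is one more tool, called after "Call:" as name(argument=value, ...) on one line, values as JSON. carry_out: Moves the arm, as the interface text tells. Its arguments: {"type":"object","properties":{"motion":{"type":"array"}},"required":["motion"]}

```bash
ls; mkdir -p pics; python3 - <<'E'
from cell import env
import cv2, numpy as np
print(env.state(), env.tip_extent)
for n in ("side","top","wrist"):
    c=env.read_camera(n); cv2.imwrite(f"pics/{n}0.png",c["color"][:,:,::-1])
    print(n,{k:np.round(v,3).tolist() for k,v in c.items() if k!="color"})
E
```

```text
pics
{'t': 0.0, 'joints': array([-1.20561833e+00,  4.91576001e-01,  1.55951315e+00, -8.93704668e-06,
        1.09170861e+00, -1.05615720e-01]), 'qvel': array([ 1.43520169e-04, -3.65686612e-04, -3.18372412e-05, -1.22358493e-03,
       -7.46814087e-04,  6.92304425e-04]), 'tau': array([-8.89446746e-04, -6.12653446e+01, -2.58185256e+01,  6.92633120e-02,
        4.81964846e-02, -1.35174860e-04]), 'eef_pos': array([ 283.39337833, -556.70736388,  185.52962981]), 'tcp_rot': array([-3.14039343e+00, -1.19159476e-04,  4.70797768e-01]), 'ft_force': array([-0.02070509,  0.05117738,  0.02422729]), 'moment': array([-0.00616005, -0.00921543, -0.01800949]), 'grip_force': 0.0, 'opening': 0.9971147885734358} 8.0
side {'K': [[385.628, 0.0, 280.475], [0.0, 385.628, 208.202], [0.0, 0.0, 1.0]], 'R': [[-0.564, -0.825, 0.018], [-0.609, 0.401, -0.684], [0.557, -0.397, -0.729]], 't': [281.361, 416.558, 1007.494]}
top {'K': [[400.526, 0.0, 277.108], [0.0, 400.526, 213.985], [0.0, 0.0, 1.0]], 'R': [[-0.012, -1.0, -0.004], [-0.991, 0.012, -0.136], [0.136, 0.002, -0.991]], 't': [-51.218, 542.089, 1579.407]}
wrist {'K': [[325.192, 0.0, 274.458], [0.0, 325.192, 209.972], [0.0, 0.0, 1.0]], 'hand_eye': [[-0.0, -0.955, -0.295, 82.887], [1.0, -0.0, -0.001, -0.737], [0.001, -0.295, 0.955, -199.569], [0.0, 0.0, 0.0, 1.0]]}
```

View pics/side0.png

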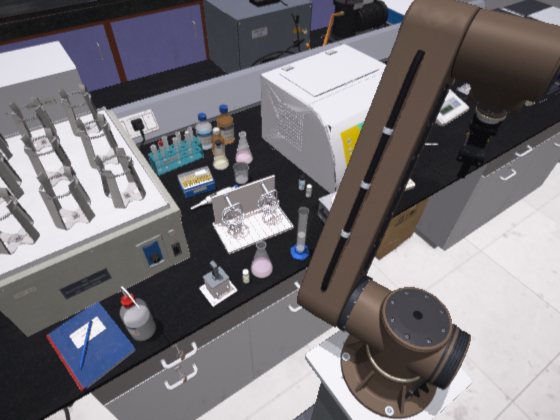

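View pics/top0.png

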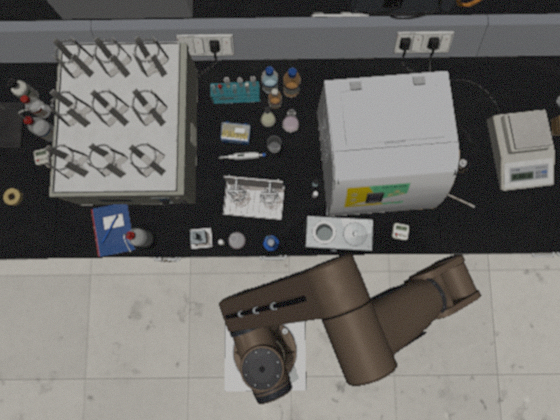

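The side view shows the stand with its two baskets at (240,215), the fork holder at (217,285), the flask at (262,262) and the cylinder at (300,240). The arm hides the cleaner. In the top view the holder is at (201,238), the stand at (253,198), the seat ring at (324,232) and the lid at (354,233).

```bash
cat > h.py <<'E'
import numpy as np, cv2
from cell import env
from scipy.spatial.transform import Rotation as Ro
def snap(name, path=None):
    s=env.state(); c=env.read_camera(name)
    if name=="wrist":
        H=np.array(c["hand_eye"]); Rt=Ro.from_euler('xyz',s["tcp_rot"]).as_matrix()
        c["Rc"]=Rt@H[:3,:3]; c["o"]=Rt@H[:3,3]+s["eef_pos"]
    else:
        R=np.array(c["R"]); c["Rc"]=R.T; c["o"]=-R.T@np.array(c["t"])
    c["name"]=name
    if path:
        cv2.imwrite(path,c["color"][:,:,::-1]); np.savez(path[:-4]+".npz",**c)
    return c
def load(path):
    d=np.load(path); return {k:(d[k] if d[k].ndim else d[k].item()) for k in d.files}
def ray(c,u,v):
    K=c["K"]; a=(u-K[0,2])/K[0,0]; b=(v-K[1,2])/K[1,1]
    if c["name"]=="wrist":
        r=np.hypot(a,b)+1e-12; d=np.array([a/r*np.sin(r),b/r*np.sin(r),np.cos(r)])
    else: d=np.array([a,b,1.])
    return c["Rc"]@(d/np.linalg.norm(d))
def onz(c,u,v,z):
    d=ray(c,u,v); return c["o"]+d*(z-c["o"][2])/d[2]
def proj(c,X):
    p=c["Rc"].T@(np.asarray(X,float)-c["o"]); K=c["K"]
    if c["name"]=="wrist":
        n=np.hypot(p[0],p[1])+1e-12; th=np.arctan2(n,p[2]); q=p[:2]/n*th
    else: q=p[:2]/p[2]
    return q*[K[0,0],K[1,1]]+K[:2,2]
def tri(*cuv):
    A=np.zeros((3,3)); b=np.zeros(3)
    for c,u,v in cuv:
        d=ray(c,u,v); P=np.eye(3)-np.outer(d,d); A+=P; b+=P@c["o"]
    return np.linalg.solve(A,b)
def totool(dx):
    s=env.state(); return Ro.from_euler('xyz',s["tcp_rot"]).as_matrix().T@np.asarray(dx,float)
E
python3 - <<'E'
from h import *
c=snap("top","pics/t.png")
for n,u,v,z in [("holder",201,238,60),("stand",253,198,12),("ring",324,232,91),("lid",354,233,100),("cyl",271,242,0),("flask",237,240,0),("wb",138,237,100),("cornerTL",307,217,85),("cTR",372,219,85),("bigbox",322,205,150),("vial a",221,241,49),("panelL",226,179,145),("panelR",284,184,145)]:
    print(n,onz(c,u,v,z).round())
E
```

```text
holder [446. 244.  60.]
stand [613.  41.  12.]
ring [ 461. -239.   91.]
lid [ 455. -353.  100.]
cyl [431. -31.   0.]
flask [441. 108.   0.]
wb [450. 479. 100.]
cornerTL [ 522. -175.   85.]
cTR [ 511. -428.   85.]
bigbox [ 558. -227.  150.]
vial a [434. 166.  49.]
panelL [664. 135. 145.]
panelR [641. -86. 145.]
```

Call:
carry_out(motion=[[0,0,-50,7,0],[0,0,-50,7,0],[0,0,-50,7,0],[0,0,-50,6,0],[17,-40,0,0,0],[17,-40,0,0,0],[17,-40,0,0,0],[17,-40,0,0,0],[17,-40,0,0,0],[17,-40,0,0,0],[17,-40,0,0,0],[17,-40,0,0,0]])

```text
t: 1.4
eef_pos: [419.9, -235.3, 386.2]
tcp_rot: [3.141, -0.0, -0.001]
ft_force: [0.5, 0.6, 0.5]
opening: 1.004
grip_force: 0.0
```

```bash
python3 - <<'E'
from h import *
c=snap("wrist","pics/w1.png"); print(env.state()["eef_pos"],env.state()["tcp_rot"])
E
```

```text
[ 421.40730051 -230.79895238  386.55184209] [-3.14010137e+00 -1.42688827e-03  1.79762700e-03]
```

View pics/w1.png

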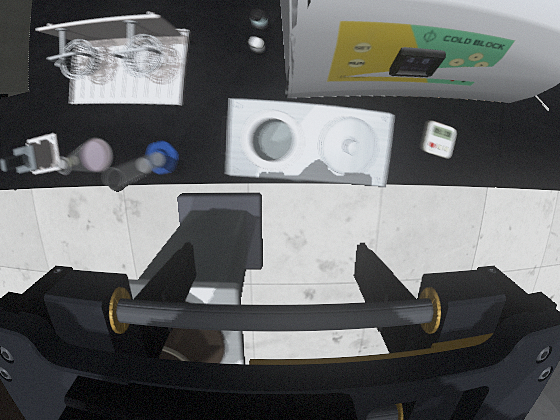

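The wrist view shows the ring at (271,139), the lid at (347,145), the stand and baskets at (130,60), the holder with the fork at (40,152) and the cylinder foot at (162,157). The ring can be measured once the arm has settled.

Call:
carry_out(motion=[[0,0,0,0,0],[0,0,0,0,0],[0,0,0,0,0]])

```text
t: 1.75
eef_pos: [419.3, -238.0, 386.0]
tcp_rot: [3.142, 0.0, -0.002]
ft_force: [0.1, 0.7, -0.4]
opening: 1.001
grip_force: 0.0
```

```bash
python3 - <<'E'
from h import *
c=snap("wrist","pics/w2.png"); print(env.state()["eef_pos"],env.state()["tcp_rot"],env.state()["qvel"].round(3))
g=cv2.cvtColor(c["color"],cv2.COLOR_RGB2GRAY)
x0,y0,x1,y1=225,95,400,190
crop=cv2.resize(c["color"][y0:y1,x0:x1],None,fx=4,fy=4,interpolation=cv2.INTER_CUBIC)
cv2.imwrite("pics/w2c.png",crop[:,:,::-1])
E
```

```text
[ 419.27810886 -238.1030541   385.9357486 ] [-3.14156820e+00  3.27858459e-04 -2.07231200e-03] [-0.     0.     0.002 -0.    -0.     0.003]
```

View pics/w2c.png

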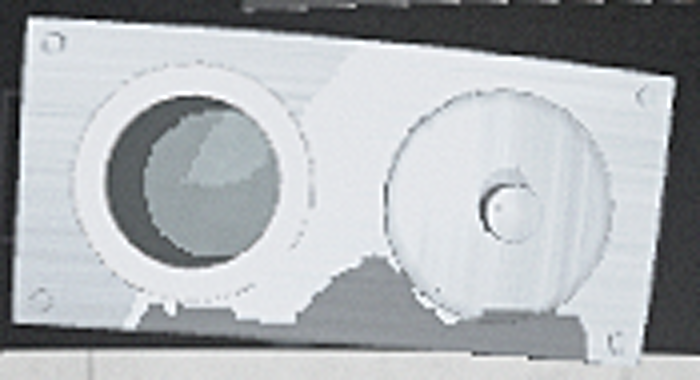

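Call:
carry_out(motion=[[5,-45,0,0,0],[10,-45,0,0,0],[15,-45,0,0,0],[15,-45,0,0,0],[15,-45,0,0,0],[15,-45,0,0,0],[10,-30,0,0,0],[0,0,0,0,0],[0,0,0,0,0],[0,0,0,0,0],[0,0,0,0,0]])

```text
t: 2.9
eef_pos: [504.7, 61.6, 386.2]
tcp_rot: [3.141, -0.0, -0.002]
ft_force: [0.0, -0.1, -0.6]
opening: 1.0
grip_force: 0.0
```

```bash
python3 - <<'E'
from h import *
c=snap("wrist","pics/w3.png"); print(env.state()["eef_pos"],env.state()["tcp_rot"],env.state()["qvel"].round(3))
E
```

```text
[504.71053616  61.74685792 386.26277499] [ 3.14140526e+00 -2.69390886e-04 -2.28500368e-03] [ 0.006  0.    -0.     0.     0.    -0.   ]
```

View pics/w3.png

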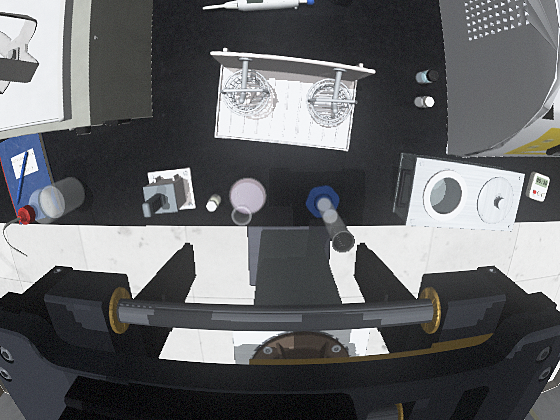

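The crop shows the bore centre at about (193,181), which is (273,140) in the full image. The current view shows the holder at (165,192), the stand at (285,100) with a basket at each of (250,93) and (332,97), the flask at (248,195) and the cylinder at (325,205).

```bash
python3 - <<'E'
from h import *
c=load("pics/w2.npz"); f=lambda a,b:(a/4+225-.4,b/4+95-.4)
p=[]
for n,a,b,z in [("boreC",193,181,91),("L",106,181,91),("R",280,181,91),("T",193,94,91),("B",193,268,91),("lid",500,203,90),("TL",30,17,85),("TR",673,76,85),("BL",13,322,85)]:
    print(n,onz(c,*f(a,b),z).round(1))
c=load("pics/w3.npz")
cv2.imwrite("pics/w3c.png",cv2.resize(c["color"][42:222,140:380],None,fx=3.3,fy=3.3,interpolation=cv2.INTER_CUBIC)[:,:,::-1])
E
```

```text
boreC [ 460.1 -235.2   91. ]
L [ 460.4 -202.2   91. ]
R [ 460.2 -268.2   91. ]
T [ 493.3 -235.3   91. ]
B [ 426.6 -235.1   91. ]
lid [ 453.2 -354.    90. ]
TL [ 523.9 -173.4   85. ]
TR [ 506.5 -425.2   85. ]
BL [ 404.8 -164.1   85. ]
```

View pics/w3c.png

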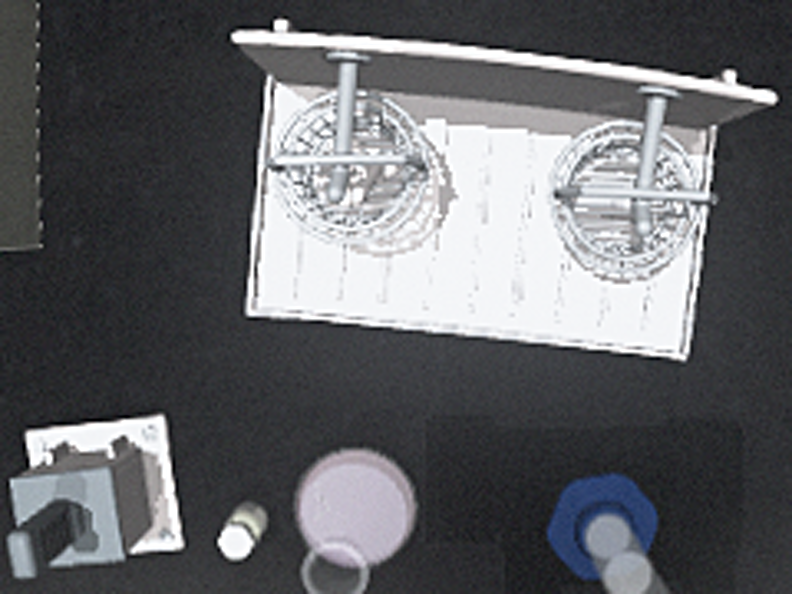

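The crop gives the stand tray's front edge from (250,316) to (687,355). The bails run (270,162)-(425,160) and (560,190)-(715,198). The holder's foot has corners at (28,430), (162,416) and (183,548), and the fork lip is at (65,520). Next is a side crop to tell which basket is deep.

```bash
python3 - <<'E'
from h import *
c=snap("side","pics/s2.png")
cv2.imwrite("pics/s2c.png",cv2.resize(c["color"][160:310,190:390],None,fx=4,fy=4,interpolation=cv2.INTER_CUBIC)[:,:,::-1])
c=load("pics/w3.npz"); f=lambda a,b:(a/3.3+140-.35,b/3.3+42-.35)
for n,a,b,z in [("trayFL",250,316,12),("trayFR",687,355,12),("panTL",235,37,145),("panTR",775,97,145),
 ("bailL_l",272,162,125),("bailL_r",422,160,125),("bailR_l",560,190,125),("bailR_r",713,198,125),("hookLtip",338,197,134),("hookRtip",638,245,134),("hookLroot",346,60,130),("hookRroot",656,95,130),
 ("footTL",28,430,5),("footTR",162,416,5),("footBR",183,548,5),("lipTL",11,478,70),("lipTR",113,468,70),("lipBR",124,558,70),("lipBL",18,577,70),("handletop",20,545,136),("vialA",237,540,49),("flaskfoot",355,505,20),("cylfoot",603,528,5)]:
    print(n,onz(c,*f(a,b),z).round(1))
E
```

```text
trayFL [545.  166.7  12. ]
trayFR [523.8 -69.7  12. ]
panTL [672.1 147.  145. ]
panTR [649.5 -75.1 145. ]
bailL_l [619.9 135.1 125. ]
bailL_r [619.2  71.4 125. ]
bailR_l [606.6  13.1 125. ]
bailR_r [605.6 -53.6 125. ]
hookLtip [603.5 106.1 134. ]
hookRtip [583.8 -19.2 134. ]
hookLroot [662.5 102.8 130. ]
hookRroot [648.9 -27.1 130. ]
footTL [484.4 302.9   5. ]
footTR [490.1 220.5   5. ]
footBR [412.8 213.3   5. ]
lipTL [470.8 288.2  70. ]
lipTR [474.9 230.6  70. ]
lipBR [427.  228.8  70. ]
lipBL [416.5 290.6  70. ]
handletop [453.9 258.3 136. ]
vialA [430.3 172.   49. ]
flaskfoot [441.5 111.2  20. ]
cylfoot [423.9 -27.3   5. ]
```

View pics/s2c.png

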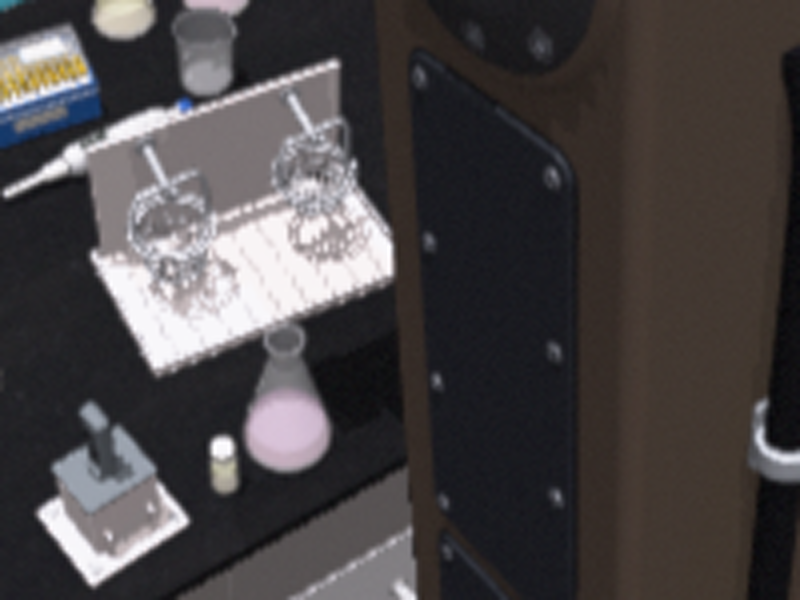

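Call:
carry_out(motion=[[-11,-39,20,0,0],[-11,-39,20,0,0],[-11,-39,30,0,0],[-11,-40,33,0,0],[-12,-40,33,0,0],[0,0,0,-4.5,0],[0,0,0,0,0],[0,0,0,0,0],[0,0,0,0,0]])

```text
t: 3.9
eef_pos: [450.9, 254.2, 254.9]
tcp_rot: [-3.141, -0.001, 0.075]
ft_force: [-0.1, -0.2, -0.2]
opening: 1.0
grip_force: 0.0
```

```bash
python3 - <<'E'
from h import *
c=snap("wrist","pics/w4.png"); s=env.state(); print(s["eef_pos"],s["tcp_rot"],s["qvel"].round(3))
p=proj(c,[448.5,258.8,70]); q=proj(c,[448.5,258.8,136]); print(p,q)
u,v=int(p[0]),int(p[1])
cv2.imwrite("pics/w4c.png",cv2.resize(c["color"][v-110:v+90,u-130:u+130],None,fx=3,fy=3,interpolation=cv2.INTER_CUBIC)[:,:,::-1]); print(u-130,v-110)
E
```

```text
[450.90179293 254.21337539 254.90138716] [-3.14131553e+00 -1.32263433e-03  7.54978290e-02] [ 0.002  0.002  0.003  0.003  0.    -0.004]
[270.99431406 183.2249401 ] [270.28617044 197.19614037]
140 73
```

View pics/w4c.png

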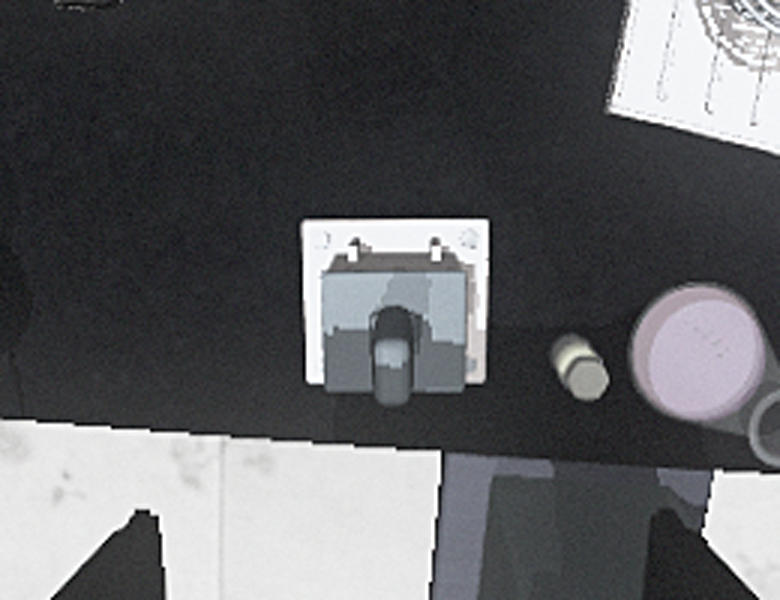

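The crop shows the lip with corners (322,271), (466,271), (467,391) and (325,393). The handle top is at about (391,371), and the prong tips are at (355,250) and (436,250).

```bash
python3 - <<'E'
from h import *
c=load("pics/w4.npz"); f=lambda a,b:(a/3+140-.33,b/3+73-.33)
L=np.array([onz(c,*f(a,b),70) for a,b in [(322,271),(466,271),(467,391),(325,393)]]); print(L.round(1),L.mean(0))
print(onz(c,*f(391,371),136).round(1),np.degrees(np.arctan2(*(L[1]-L[0])[:2])),np.degrees(np.arctan2(*(L[2]-L[3])[:2])))
print([onz(c,*f(a,b),0).round(1)[:2] for a,b in [(302,219),(490,219),(486,383),(304,383)]])
s=env.state();t=np.array([L[:,0].mean(),L[:,1].mean(),93]);print(totool(t-s["eef_pos"]))
E
```

```text
[[471.2 289.2  70. ]
 [475.4 232.   70. ]
 [425.9 227.1  70. ]
 [420.7 285.2  70. ]] [448.31556049 258.39578822  70.        ]
[449.4 259.2 136. ] 175.7613433765254 174.86544621656782
[array([484. , 305.2]), array([490.5, 217.7]), array([411.2, 212.2]), array([404.6, 300.2])]
[ -2.47753637  -4.32070178 161.8994555 ]
```

Call:
carry_out(motion=[[-2.2,-4.5,30,-0.3,0],[0,0,40,0,0],[0,0,40,0,0],[0,0,30,0,0],[0,0,15,0,0],[0,0,7,0,0],[0,0,0,0,0],[0,0,0,0,0]])

```text
t: 4.75
eef_pos: [448.4, 259.2, 93.2]
tcp_rot: [-3.141, -0.001, 0.083]
ft_force: [0.9, -0.2, 0.5]
opening: 1.003
grip_force: 0.0
```

Now close the fingers and lift.

Call:
carry_out(motion=[[0,0,0,0,1],[0,0,0,0,1],[0,0,0,0,1],[0,0,0,0,1],[0,0,0,0,1],[0,0,0,0,1],[0,0,0,0,1],[0,0,0,0,1]])

```text
t: 5.55
eef_pos: [447.8, 259.2, 92.2]
tcp_rot: [3.141, 0.0, 0.083]
ft_force: [0.2, -0.6, 0.5]
opening: 0.386
grip_force: 0.0
```

Call:
carry_out(motion=[[0,0,0,0,1],[0,0,0,0,1],[0,0,-5,0,1],[0,0,-10,0,1],[0,0,-15,0,1],[0,0,-20,0,1],[0,0,-25,0,1],[0,0,-25,0,1],[0,0,-20,0,1],[0,0,0,0,1]])

```text
t: 6.55
eef_pos: [448.7, 259.7, 215.3]
tcp_rot: [-3.14, -0.005, 0.083]
ft_force: [1.1, -0.4, -1.6]
opening: 0.136
grip_force: 30.0
```

The fingers closed only as the lift began, so the grip height is uncertain. I'll put the fork back and grip it again.

Call:
carry_out(motion=[[0,0,20,0,1],[0,0,30,0,1],[0,0,25,0,1],[0,0,10,0,1],[0,0,5,0,1],[0,0,5,0,1],[0,0,0,0,1]])

```text
t: 7.25
eef_pos: [447.9, 259.3, 117.4]
tcp_rot: [-3.142, -0.0, 0.083]
ft_force: [0.1, -0.3, 0.6]
opening: 0.134
grip_force: 30.0
```

Call:
carry_out(motion=[[0,0,3,0,1],[0,0,3,0,1],[0,0,3,0,1],[0,0,0,0,1]])

```text
t: 7.65
eef_pos: [447.6, 259.1, 107.9]
tcp_rot: [3.141, 0.0, 0.083]
ft_force: [-0.1, -0.4, -1.5]
opening: 0.137
grip_force: 30.0
```

Call:
carry_out(motion=[[0,0,2,0,1],[0,0,2,0,1],[0,0,2,0,1],[0,0,0,0,1]])

```text
t: 8.05
eef_pos: [447.7, 259.2, 101.9]
tcp_rot: [3.141, 0.0, 0.083]
ft_force: [0.0, 0.1, -1.8]
opening: 0.135
grip_force: 30.0
```

Call:
carry_out(motion=[[0,0,2,0,1],[0,0,2,0,1],[0,0,0,0,1]])

```text
t: 8.35
eef_pos: [447.7, 259.2, 97.9]
tcp_rot: [3.141, 0.0, 0.083]
ft_force: [0.2, 0.0, -1.1]
opening: 0.131
grip_force: 30.0
```

Call:
carry_out(motion=[[0,0,2,0,1],[0,0,0,0,0.7],[0,0,0,0,0.7],[0,0,0,0,0.7],[0,0,2,0,0.7],[0,0,1,0,0.7],[0,0,0,0,1],[0,0,0,0,1],[0,0,0,0,1],[0,0,0,0,1],[0,0,0,0,1]])

```text
t: 9.45
eef_pos: [447.7, 259.2, 93.2]
tcp_rot: [3.141, 0.0, 0.083]
ft_force: [0.1, -0.2, -0.9]
opening: 0.134
grip_force: 30.0
```

Call:
carry_out(motion=[[0,0,-10,0,1],[0,0,-25,0,1],[0,0,-40,0,1],[0,0,-45,0,1],[0,0,-30,6.7,1],[16,25,0,0,1],[20,32,0,0,1],[20,32,0,0,1],[20,32,0,0,1],[15,21,0,0,1],[6,10,0,0,1],[0,0,0,0,1]])

```text
t: 10.65
eef_pos: [539.8, 103.2, 243.5]
tcp_rot: [3.142, -0.0, -0.035]
ft_force: [0.2, -0.4, -0.2]
opening: 0.132
grip_force: 30.0
```

Call:
carry_out(motion=[[0,0,0,0,1],[0,0,0,0,1]])

```text
t: 10.85
eef_pos: [539.0, 105.1, 243.5]
tcp_rot: [-3.142, -0.0, -0.032]
ft_force: [0.2, 0.7, -0.2]
opening: 0.136
grip_force: 30.0
```

```bash
python3 - <<'E'
from h import *
c=snap("wrist","pics/w5.png"); s=env.state(); print(s["eef_pos"],s["tcp_rot"],s["qvel"].round(3))
for X in ([619.6,103.3,125],[606,-20,125],[540,104,s["eef_pos"][2]-79]): print(proj(c,X))
x0,y0=150,60
cv2.imwrite("pics/w5c.png",cv2.resize(c["color"][y0:y0+200,x0:x0+260],None,fx=3,fy=3,interpolation=cv2.INTER_CUBIC)[:,:,::-1])
E
```

```text
[539.07435147 105.05808168 243.45309006] [-3.14156424e+00 -7.22943852e-05 -3.22876281e-02] [-0.001  0.001 -0.002 -0.001 -0.003 -0.002]
[273.98841121 114.52444429]
[395.95776307 128.27472645]
[276.06472477 205.12356352]
```

```bash
python3 - <<'E'
from h import *
c=load("pics/w5.npz")
cv2.imwrite("pics/w5c.png",cv2.resize(c["color"][50:245,205:465],None,fx=3,fy=3,interpolation=cv2.INTER_CUBIC)[:,:,::-1])
E
```

```text
(no output)
```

View pics/w5c.png

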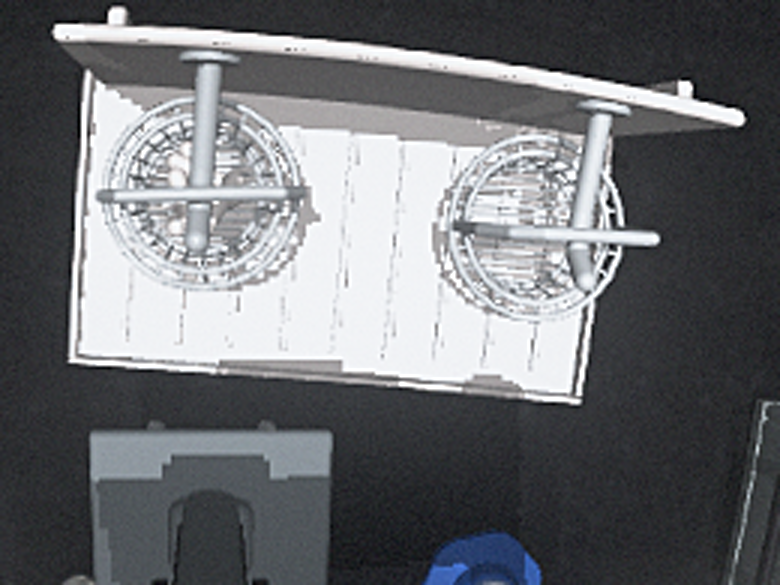

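The crop shows white stirring bars in the left basket, at (178,155) and (180,215), and only a bare wire grid in the right one. The left bail runs from (103,196) to (303,191), and the left hook tip is at (198,245).

```bash
python3 - <<'E'
from h import *
c=load("pics/w5.npz"); f=lambda a,b:(a/3+205-.33,b/3+50-.33)
for n,a,b,z in [("bl",103,196,125),("br",303,191,125),("tip",197,246,134),("root",209,57,130),("trayL",70,360,12),("trayR",580,402,12),("lipTL",90,432,243.5-85.2+62),("lipTR",330,432,243.5-85.2+62)]:
    print(n,onz(c,*f(a,b),z).round(1))
s=load("pics/s2.npz")
for n,X in [("L",(619.6,103.3)),("R",(606,-20))]:
    print(n,[(4*(proj(s,[*X,z])-[190,160])).round() for z in (125,77,52.5,32.5)])
E
```

```text
bl [620.6 137.1 125. ]
br [620.   72.7 125. ]
tip [603.5 107.3 134. ]
root [664.  101.5 130. ]
trayL [547.5 168.1  12. ]
trayR [521.9 -69.9  12. ]
lipTL [565.8 132.8 220.3]
lipTR [564.   76.1 220.3]
L [array([171., 187.]), array([175., 227.]), array([177., 247.]), array([179., 263.])]
R [array([311., 137.]), array([311., 177.]), array([311., 197.]), array([311., 213.])]
```

Call:
carry_out(motion=[[0,0,20,0,1],[0,0,25,0,1],[0,0,15,0,1],[10,0,0,0,1],[15,-0.7,0,0,1],[15,-0.5,0,0,1],[15,-0.5,0,0,1],[10,-0.5,0,0,1],[0,0,0,0,1],[0,0,0,0,1]])

```text
t: 11.9
eef_pos: [604.4, 104.3, 183.4]
tcp_rot: [3.142, 0.0, -0.033]
ft_force: [-0.1, -0.1, -0.8]
opening: 0.137
grip_force: 30.0
```

Call:
carry_out(motion=[[8,-0.8,0,0,1],[6,-0.6,0,0,1],[2,0,0,0,1],[0,0,0,0,1],[0,0,0,0,1]])

```text
t: 12.4
eef_pos: [620.6, 104.9, 183.2]
tcp_rot: [3.141, 0.0, -0.034]
ft_force: [-0.1, 0.3, -1.2]
opening: 0.132
grip_force: 30.0
```

```bash
python3 - <<'E'
from h import *
c=snap("wrist","pics/w6.png"); s=env.state(); print(s["eef_pos"],s["tcp_rot"],s["ft_force"])
e=s["eef_pos"]
print(proj(c,[*e[:2],e[2]-79]))
cv2.imwrite("pics/w6c.png",cv2.resize(c["color"][100:280,170:390],None,fx=3.3,fy=3.3,interpolation=cv2.INTER_CUBIC)[:,:,::-1])
E
```

```text
[620.52832537 104.89403383 183.19128671] [ 3.14147993e+00  1.57048055e-04 -3.35883327e-02] [-0.27208565  0.71704598 -0.64903207]
[274.85065903 206.27052949]
```

Call:
carry_out(motion=[[0,0,-6,0,1],[0,0,-6,0,1],[0,0,-3,0,1],[0,0,-2,0,1],[0,0,-2,0,1],[0,0,-2,0,1],[0,0,-3,0,1],[0,0,-3,0,1],[0,0,0,0,1],[0,0,0,0,1],[0,0,0,0,1]])

```text
t: 13.55
eef_pos: [620.6, 104.9, 210.1]
tcp_rot: [3.141, 0.0, -0.034]
ft_force: [-0.7, -0.0, -2.2]
opening: 0.134
grip_force: 30.0
```

Call:
carry_out(motion=[[0,0,-4,0,1],[0,0,-5,0,1],[0,0,-5,0,1],[0,0,-4,0,1],[0,0,0,0,1],[0,0,0,0,1],[0,0,0,0,1]])

```text
t: 14.25
eef_pos: [620.6, 104.9, 228.0]
tcp_rot: [3.141, 0.0, -0.034]
ft_force: [-0.4, -0.1, -2.9]
opening: 0.134
grip_force: 30.0
```

```bash
python3 - <<'E'
from h import *
c=snap("wrist","pics/w7.png"); s=env.state(); print(s["eef_pos"],s["ft_force"])
a=load("pics/w6.npz")["color"]; b=c["color"]
A=cv2.resize(a[60:260,190:320],None,fx=2.9,fy=2.9,interpolation=cv2.INTER_CUBIC);B=cv2.resize(b[60:260,190:320],None,fx=2.9,fy=2.9,interpolation=cv2.INTER_CUBIC)
cv2.imwrite("pics/w7c.png",np.hstack([A,B])[:,:,::-1]); print(np.hstack([A,B]).shape)
E
```

```text
[620.57817702 104.9075686  228.01109779] [-0.31363976 -0.5582222  -2.76509929]
(580, 754, 3)
```

The force shows the basket's weight on the fork, and the bail is clear of the hook tip. Now back off and rise gently.

Call:
carry_out(motion=[[-1,0,0,0,1],[-3,0,0,0,1],[-5,0,0,0,1],[-7,0,0,0,1],[-9,0,0,0,1],[-10,0,0,0,1],[-10,0,0,0,1],[-10,0,0,0,1],[-9,0,-2,0,1],[-7,0,-5,0,1],[-5,0,-8,0,1],[-4,0,-12,0,1]])

```text
t: 15.5
eef_pos: [540.3, 107.6, 256.0]
tcp_rot: [3.142, 0.0, -0.034]
ft_force: [0.7, 0.1, -2.1]
opening: 0.132
grip_force: 30.0
```

Call:
carry_out(motion=[[-3,0,-15,0,1],[-2,0,-18,0,1],[-1,0,-20,0,1],[0,0,-20,0,1],[0,0,-20,0,1],[0,1,-20,0,1],[0,3,-15,0,1],[0,5,-8,0,1],[0,7,-4,0,1],[0,9,0,0,1],[0,11,0,0,1],[0,13,0,0,1]])

```text
t: 16.7
eef_pos: [532.9, 57.8, 394.6]
tcp_rot: [3.141, 0.001, -0.034]
ft_force: [-0.3, 0.1, -2.1]
opening: 0.136
grip_force: 30.0
```

Call:
carry_out(motion=[[0,15,0,0,1],[-1,16,0,0,1],[-1,16,0,0,1],[-2,16,0,0,1],[-3,16,0,0,1],[-3,16,0,0,1],[-4,16,0,0,1],[-4,16,0,0,1],[-4,16,0,0,1],[-4,16,0,0,1],[-4,16,0,0,1],[-4,16,0,0,1]])

```text
t: 17.9
eef_pos: [492.1, -132.4, 395.1]
tcp_rot: [3.142, 0.0, -0.034]
ft_force: [1.1, -0.6, -2.1]
opening: 0.134
grip_force: 30.0
```

Call:
carry_out(motion=[[-4,15,0,0,1],[-4,14,0,0,1],[-4,12,0,0,1],[-4,10,0,0,1],[-3,8,0,0,1],[-3,6,0,0,1],[-2,4,0,0,1],[-2,2,0,0,1],[-1,0,0,0,1],[-1,0,0,0,1],[0,0,0,0,1],[0,0,0,0,1]])

```text
t: 19.1
eef_pos: [462.4, -200.7, 395.3]
tcp_rot: [3.142, -0.0, -0.033]
ft_force: [-0.3, -0.3, -2.0]
opening: 0.132
grip_force: 30.0
```

Call:
carry_out(motion=[[0,3,0,0,1],[0,6,0,0,1],[-0.5,8,0,0,1],[-0.5,8,10,0,1],[0,6,15,0,1],[0,3.5,20,0,1],[0,0,20,0,1],[0,0,20,0,1],[0,0,15,0,1],[0,0,5,0,1],[0,0,0,0,1],[0,0,0,0,1]])

```text
t: 20.3
eef_pos: [460.4, -235.8, 290.7]
tcp_rot: [3.141, -0.001, -0.034]
ft_force: [0.1, -0.3, -1.8]
opening: 0.132
grip_force: 30.0
```

```bash
python3 - <<'E'
from h import *
c=snap("wrist","pics/w8.png"); s=env.state(); print(s["eef_pos"],s["tcp_rot"],s["ft_force"])
e=s["eef_pos"]
for z in (e[2]-79,97,):print(proj(c,[*e[:2],z]))
print("flange",[proj(c,[e[0]+a,e[1]+b,e[2]-79.2+2.5-47.5]).round() for a,b in((37,0),(-37,0),(0,37),(0,-37))])
print("ring",[proj(c,[460.2+a,-235.2+b,91]).round() for a,b in((46,0),(-46,0),(0,46),(0,-46))])
cv2.imwrite("pics/w8c.png",cv2.resize(c["color"][90:250,170:380],None,fx=3.6,fy=3.6,interpolation=cv2.INTER_CUBIC)[:,:,::-1])
E
```

```text
[ 460.40610599 -235.689226    290.92503994] [ 3.14090474e+00 -1.00809535e-03 -3.37520271e-02] [-0.90196453  0.51999453 -2.57844835]
[274.75574886 206.30909152]
[274.64632354 179.88446845]
flange [array([273., 158.]), array([276., 228.]), array([239., 195.]), array([311., 193.])]
ring [array([273., 142.]), array([275., 214.]), array([238., 180.]), array([311., 178.])]
```

View pics/w8c.png

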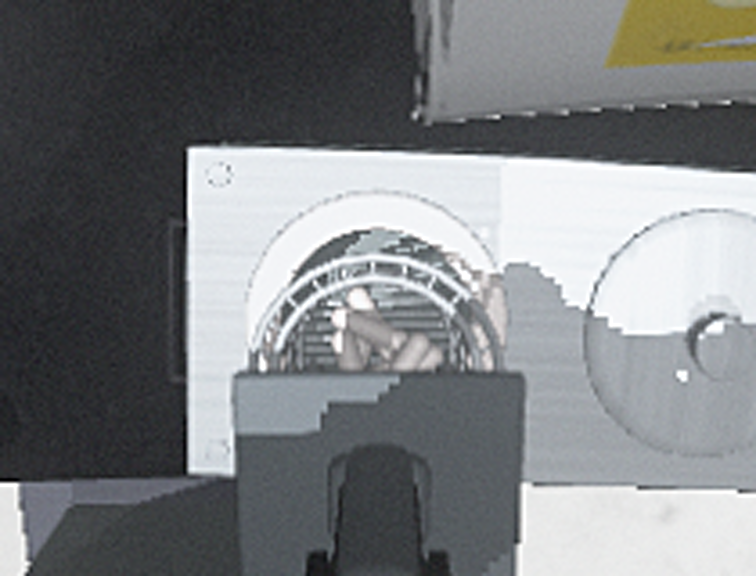

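The crop shows the stirring bars in the hanging basket. Its flange (250-507 across, top at 253) lines up with the ring below (outer edge top at 190) to within 1-2 mm. Now lower it.

Call:
carry_out(motion=[[0.5,0,4,0,1],[0.5,0,8,0,1],[0,0,10,0,1],[0,0,10,0,1],[0,0,8,0,1],[0,0,8,0,1],[0,0,7,0,1],[0,0,5,0,1],[0,0,3,0,1],[0,0,2,0,1],[0,0,0,0,1]])

```text
t: 21.45
eef_pos: [461.2, -235.4, 225.2]
tcp_rot: [3.141, -0.0, -0.034]
ft_force: [0.5, -0.3, -2.5]
opening: 0.135
grip_force: 30.0
```

Call:
carry_out(motion=[[0,0,2,0,1],[0,0,2,0,1],[0,0,2,0,1],[0,0,2,0,1],[0,0,2,0,1],[0,0,2,0,1],[0,0,0,0,1],[0,0,0,0,1]])

```text
t: 22.25
eef_pos: [461.2, -235.4, 213.3]
tcp_rot: [3.141, -0.0, -0.034]
ft_force: [-0.7, -0.3, -0.7]
opening: 0.135
grip_force: 30.0
```

```bash
python3 - <<'E'
from h import *
f=[]
for i in range(4):
    c=snap("wrist","pics/w9.png"); f.append(env.state()["ft_force"])
print(np.mean(f,0),env.state()["eef_pos"])
E
```

```text
[-0.09562344 -0.36202809 -0.62855651] [ 461.20952816 -235.43114979  213.36700492]
```

Call:
carry_out(motion=[[0,0,4,0,1],[0,0,5,0,1],[0,0,5,0,1],[0,0,2,0,1],[0,0,0,0,1],[-4,0,0,0,1],[-8,0,0,0,1],[-10,0,0,0,1],[-10,0,0,0,1],[0,0,0,0,1],[0,0,0,0,1]])

```text
t: 23.55
eef_pos: [429.0, -234.5, 197.6]
tcp_rot: [3.141, -0.001, -0.034]
ft_force: [0.5, -0.1, -0.7]
opening: 0.133
grip_force: 30.0
```

Call:
carry_out(motion=[[-10,0,0,0,1],[-5,0,0,0,1],[0,0,-15,0,1],[0,0,-30,0,1],[0,0,-40,0,1],[0,0,-40,0,1],[0,0,0,0,1],[0,0,0,0,1]])

```text
t: 24.35
eef_pos: [413.9, -233.8, 322.4]
tcp_rot: [3.141, -0.001, -0.034]
ft_force: [0.0, 1.3, -1.9]
opening: 0.134
grip_force: 30.0
```

```bash
python3 - <<'E'
from h import *
c=snap("wrist","pics/w10.png"); s=env.state(); print(s["eef_pos"],s["tcp_rot"])
# grey difference between flange (bright) at radius 35 circle at z=94, and the bore
g=cv2.cvtColor(c["color"],cv2.COLOR_RGB2GRAY)
cx,cy=460.2,-235.2
for z in (94,):
  for r in range(24,50,2):
    v=[]
    for a in np.radians(range(-60,61,6)):
        u,w=proj(c,[cx+r*np.cos(a),cy+r*np.sin(a),z]); v.append(int(g[int(round(w)),int(round(u))]))
    print(r,v)
print("bail",[int(g[int(round(p[1]))-k,int(round(p[0]))]) for k in range(-4,5) for p in [proj(c,[460.5,-225,141.5])]])
p=proj(c,[cx,cy,94]);roi=g[int(p[1])-50:int(p[1])+50,int(p[0])-60:int(p[0])+60]
h=cv2.HoughCircles(cv2.resize(roi,None,fx=3,fy=3,interpolation=cv2.INTER_CUBIC),cv2.HOUGH_GRADIENT,1.2,10,param1=100,param2=40,minRadius=60,maxRadius=170)
if h is not None:
  for a,b,r in h[0][:6]: 
    q=onz(c,int(p[0])-60+a/3,int(p[1])-50+b/3,94); q2=onz(c,int(p[0])-60+(a+r)/3,int(p[1])-50+b/3,94); print(q.round(1),np.linalg.norm(q2-q).round(1))
E
```

```text
[ 413.67402136 -233.55590379  321.46501131] [-3.14112771e+00  7.85861222e-04 -3.36302163e-02]
24 [232, 146, 201, 165, 186, 187, 164, 161, 110, 121, 125, 137, 99, 96, 137, 93, 110, 103, 143, 123, 200]
26 [164, 177, 180, 124, 153, 135, 183, 127, 109, 122, 82, 159, 144, 144, 134, 120, 131, 98, 163, 112, 126]
28 [224, 208, 181, 193, 211, 237, 187, 160, 234, 207, 179, 182, 106, 184, 184, 170, 193, 107, 111, 107, 94]
30 [182, 87, 164, 189, 113, 159, 113, 69, 179, 75, 101, 229, 181, 245, 207, 207, 168, 241, 239, 220, 216]
32 [147, 149, 166, 137, 87, 170, 92, 76, 134, 98, 99, 80, 79, 94, 99, 153, 110, 122, 134, 80, 162]
34 [218, 219, 200, 158, 216, 225, 214, 220, 168, 208, 191, 138, 187, 129, 152, 157, 162, 134, 154, 143, 194]
36 [216, 204, 219, 200, 195, 221, 207, 203, 220, 212, 215, 216, 229, 228, 226, 228, 219, 231, 207, 222, 210]
38 [238, 237, 236, 235, 236, 238, 238, 238, 238, 236, 237, 238, 236, 237, 237, 227, 223, 226, 222, 234, 216]
40 [234, 234, 235, 235, 234, 234, 234, 235, 234, 236, 235, 234, 233, 236, 234, 236, 234, 234, 235, 235, 236]
42 [237, 234, 237, 235, 237, 234, 237, 236, 235, 237, 234, 236, 235, 235, 234, 235, 235, 235, 236, 235, 236]
44 [239, 229, 212, 232, 223, 237, 210, 231, 217, 238, 237, 229, 236, 235, 233, 233, 234, 223, 238, 237, 239]
46 [221, 225, 226, 215, 228, 227, 233, 208, 231, 231, 231, 200, 232, 233, 217, 219, 214, 222, 224, 223, 229]
48 [226, 226, 223, 232, 225, 230, 227, 228, 228, 227, 227, 227, 229, 229, 226, 228, 230, 230, 231, 223, 225]
bail [247, 233, 126, 206, 233, 184, 128, 164, 207]
[ 459.1 -234.7   94. ] 28.2
[ 455.3 -237.7   94. ] 32.8
[ 468.3 -243.9   94. ] 33.6
[ 456.  -231.5   94. ] 32.3
[ 466.9 -238.1   94. ] 38.1
[ 464.6 -229.7   94. ] 30.1
```

Call:
carry_out(motion=[[4,-20,-2,0,1],[4,-40,0,0,1],[4,-45,0,0,1],[3,-45,0,0,1],[2,-45,0,0,1],[0,-45,0,0,1],[0,-45,0,0,1],[0,-45,0,0,1],[0,-45,0,0,1],[0,-45,0,0,1],[0,-40,0,0,1],[0,-30,0,0,1]])

```text
t: 25.6
eef_pos: [446.8, 257.4, 322.4]
tcp_rot: [3.14, 0.003, -0.032]
ft_force: [1.0, 0.1, -1.1]
opening: 0.131
grip_force: 30.0
```

Call:
carry_out(motion=[[0,-5,0,-3.3,1],[0,0,0,-3.4,1],[0,0,0,0,1],[0,0,0,0,1],[0,0,0,0,1]])

```text
t: 26.1
eef_pos: [447.7, 260.0, 323.7]
tcp_rot: [3.141, 0.001, 0.082]
ft_force: [0.8, 0.9, 0.0]
opening: 0.137
grip_force: 30.0
```

```bash
python3 - <<'E'
from h import *
s=env.state(); print(s["eef_pos"],s["tcp_rot"],totool([447.7-s["eef_pos"][0],259.2-s["eef_pos"][1],93.2-s["eef_pos"][2]]))
E
```

```text
[447.73763134 259.98548771 323.72273863] [3.14120991e+00 7.94937568e-04 8.15878408e-02] [8.17298703e-02 6.91577183e-01 2.30523028e+02]
```

Call:
carry_out(motion=[[0,0.7,25,0,1],[0,0,40,0,1],[0,0,40,0,1],[0,0,25,0,1],[0,0,10,0,1],[0,0,15,0,1],[0,0,15,0,1],[0,0,15,0,1],[0,0,15,0,1],[0,0,10,0,1],[0,0,5,0,1],[0,0,0,0,1]])

```text
t: 27.3
eef_pos: [448.0, 259.6, 109.2]
tcp_rot: [3.141, 0.0, 0.083]
ft_force: [-0.1, 0.9, -0.3]
opening: 0.137
grip_force: 30.0
```

Call:
carry_out(motion=[[0,0,4,0,1],[0,0,4,0,1],[0,0,3,0,1],[0,0,2,0,1],[0,0,2,0,1],[0,0,0,0,1],[0,0,0,0,1]])

```text
t: 28.0
eef_pos: [447.9, 259.6, 94.2]
tcp_rot: [3.142, -0.0, 0.083]
ft_force: [0.4, -0.5, -0.7]
opening: 0.132
grip_force: 30.0
```

Open the fingers, then withdraw upward.

Call:
carry_out(motion=[[0,0,1,0,1],[0,0,0,0,0.5],[0,0,0,0,0.5],[0,0,0,0,0.5],[0,0,0,0,0.5],[0,0,0,0,0.3],[0,0,0,0,0.3],[0,0,0,0,0.3],[0,0,0,0,0.3]])

```text
t: 28.9
eef_pos: [447.9, 259.6, 93.2]
tcp_rot: [3.142, -0.0, 0.083]
ft_force: [-0.3, -0.3, 0.1]
opening: 0.691
grip_force: 0.0
```

Call:
carry_out(motion=[[0,0,-10,0,0.3],[0,0,-25,0,0.3],[0,0,-40,0,0.3],[0,0,-45,0,0.3],[0,0,-45,0,0.3],[0,0,-1,0,0.3],[0,0,0,0,0.3],[0,0,0,0,0.3]])

```text
t: 29.7
eef_pos: [447.3, 259.4, 258.5]
tcp_rot: [3.141, 0.001, 0.083]
ft_force: [-1.2, 0.1, -0.0]
opening: 0.7
grip_force: 0.0
```

```bash
python3 - <<'E'
from h import *
c=snap("wrist","pics/w11.png"); s=env.state(); print(s["eef_pos"],s["ft_force"],s["opening"])
a=load("pics/w4.npz")
# dark fork-holder comparison: rectify lip plane z=70 for both views and compare
def rect(c):
    m=np.array([[proj(c,[500-i,310-j,70]) for j in range(100)] for i in range(110)],np.float32)
    return cv2.cvtColor(cv2.remap(c["color"],m[...,0],m[...,1],cv2.INTER_LINEAR),cv2.COLOR_RGB2GRAY).astype(np.float32)
A,B=rect(a),rect(c)
print(cv2.phaseCorrelate(A[15:55],B[15:55]),np.abs(A-B)[15:55].mean())
sd=snap("side","pics/s3.png"); s2=load("pics/s2.npz")
d=cv2.absdiff(sd["color"],s2["color"]).max(2)
print("holder diff",d[250:310,195:245].mean(),(d[250:310,195:245]>40).sum(),"flask/vial",(d[235:290,236:275]>40).sum())
E
```

```text
[447.31155794 259.36331122 258.14707844] [0.50879863 0.16326257 0.33797038] 0.698021899521944
((-0.7899698957590715, 0.03420134399018693), 0.9651463866233826) 14.37725
holder diff 11.047333333333333 240 flask/vial 46
```

```bash
python3 -c "
from cell import env
print(env.job_done())"
```

```text
the job is handed in; nothing more can be done
None
```

I seated the deep basket with the stirring bars in the ultrasonic cleaner and hung the fork back in its holder within about 1 mm, at roughly 30 s of the 67 s allowed; I handed the job in, but no verdict was returned.

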